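Set a spring probe in its master sleeve, then hold it on a marked spot

ROBOT

A 6-joint arm with a two-finger parallel gripper is mounted at the origin on the work surface. World frame = base frame: x ahead of the robot, y to its left, z up, the work surface at z = 0. Lengths are in mm, angles in degrees, forces in N, time in s.
With the tool pointing down it reaches from about 300 to 850 mm from the base axis. Payload 4.2 kg.
Tool frame: the origin (TCP) lies midway between the tips of the shut fingers; the grasp point (between the pads) lies pinch_z behind it (pinch_z is the distance from the TCP to the grasp point, in mm); z points along the fingers, y is the line along which they close (so a half turn about z gives the same grasp; the last joint's range is limited). The gripper opens to 91 mm and grips with 3 to 60 N. Pads are 32 mm wide; open, the fingers measure 118 mm over their backs; the gripper's body (76 mm by 178 mm) begins 60 mm behind the grasp point.
Start: joints at [-74.313, 18.312, 89.639, -0, 72.044, -1.146], TCP at [166.518, -550.377, 213.976] pointing down, gripper open.
Joint ranges: [-177.97, 177.97], [-48.28, 115.42], [12.27, 149.76], [-77.06, 257.06], [2.81, 150.46], [-146.56, 146.56]. Speed limits (degrees/s): [147.25, 147.25, 180, 180, 180, 180].

INTERFACE

Orientations are given as [roll, pitch, yaw] about the fixed x, y, z axes, in that order (R = Rz(yaw) Ry(pitch) Rx(roll)).
In Python, from workcell import state, grab_frame, job_done, masks_of, landmark_of, pinch_z gives the robot as it stands. The module is installed in compiled form; this text tells all that it offers.
- The arm moves only by the tool move_arm, never from a script. Its argument "plan" is a list of rows, each an object of numbers: "x", "y", "z": the shift along the tool's x, y, z in mm; "rx", "ry", "rz": the turn, a rotation vector about the tool's x, y, z in rad. A call has 1 to 10 rows; each row shifts and turns the commanded pose from where the row before left it, along the tool's axes as they then stand; what a row does not reach is not made up. A row lasts 1/10 s, in which the tool goes at most 50 mm and 8.59 degrees, less where a joint would pass 70% of its speed; a pose out of reach is approached as far as the arm can. A call is refused whole if a number of a shift passes 50 or a number of a turn 0.15, either way. A call with a gripper value outside its range is refused whole. "grip" is the opening, from 0 (shut) to 1 (fully open), set as the call begins (left out, the last holds). The fingers move at their own pace and stop on an object; "squeeze" is the grip in N (left out, the last holds). Time passes only in rows, so rows that do not move let the fingers close. It gives the time, the measured TCP pose, the force, the opening and the grip force at its end, in the units of the state.
- state(): the state, without advancing time (a new reading comes with each control period).
- grab_frame(name): name is "scene" or "side" or "wrist"; returns a dict with "img" (480x640x3 uint8, red, green, blue), "z_map" (480x640 float32, mm along the optical axis (not along the pixel's ray), 0 where there is no reading), "fx", "fy", "cx", "cy" (pixels), "rvec" (rotation vector, rad) and "tvec" (3), from world to camera coordinates, as OpenCV has them. Camera axes: x right, y down, z forward; pixel columns grow to the right and rows downward; lengths in mm; the calibration is good to about 2 mm. A picture is of the moment at which its call begins.
- job_done(): hands the job in; it is judged then, once.
Trained networks look in the newest picture that a camera, given by its name, has taken for a name from the list of things; names that differ only in an ending like _2 or _b are one class to them, and where a whole thing is asked for, a point or a joint stands for the part that bears it (a point fixed in the world has none). Each returns a list of dicts, best first, with "p" (0 to 1); they miss things now and then, are a little off and sometimes report something else, mostly with a low value. They report only what shows in the picture. A call takes as long as a camera call.
- masks_of(camera, label): "pixels" (480x640 bool, what is visible of it) and "box" ([centre column, centre row, width, height] in pixels, round what is visible of it).
- landmark_of(camera, label): "point" ([column, row] in pixels: a listed point, or the origin of a listed thing).
The state is a dict: "time_s": time; "qpos": joint angles; "qvel": joint speeds; "effort": joint torques, N m; "ee_pos": TCP position; "ee_rot": TCP orientation; "force": force on the tool from outside, world axes, zero at the start; "torque": the same for the moment, N m; "gripper_width": finger opening in mm; "gripper_force": force on a finger pad.
Only numpy, scipy, OpenCV 4.12 (cv2) and the standard library are available. Lean on these libraries where they do the work, as an engineer would, in place of code of your own. Each camera call takes 0.05 s, during which the arm holds its last target. There are 200 camera calls.

TASK

Take the hand probe out of its blue holder and set it first: push its thin stem straight down the bore of the brass setting sleeve until the tip meets the bottom and the spring plunger goes about half-way in, and keep it there a moment. Then draw it out and hold the tip on the red mark of the clamped aluminium cover, square to the cover's tilted face, pressing lightly so that the plunger is again about half-way in; finish while holding it there steadily in the gripper, without letting go. Never press hard on the sleeve or the cover, do not shift the tilting cradle, and leave the other things on the table where they are.

Things in the scene. Friction and masses are not known exactly. Their poses are not given: they have to be found in the camera images.
- probe: pen-type touch probe, 130 mm, 0.17 kg, tip down in the holder. Origin: end of the plunger when fully out; z: tip to butt; round. Upward: plunger with red ball tip, d 6 mm (0-10 mm), steel stem d 8 (10-45), dark collar d 36 (45-51), black grip d 26 (51-125), green lamp d 20 (125-130). Take the grip from above, fingers along the axis, say 92 mm above the origin; 60 N of grip is fine
- plunger (a joint): how far the spring plunger is pushed into the stem, in m: 0 fully out, 0.008 fully in (the stop); half-way is 0.004. The spring pushes back with 1 N at 0 and 4.2 N at 0.008 (400 N/m), about 2.6 N half-way
- probe_tip (a point): the very end of the plunger's red ball tip; moves with the plunger
- holder: fixed blue block 60 x 60 mm on a black foot 90 x 90 x 10 mm, 60 mm high in all; origin under its centre, z up. The probe hangs in its upright 13 mm through-bore, collar on the top face, probe origin 15 mm above the table: lift straight up 50 mm or more to clear
- sleeve: fixed setting sleeve: brass block 44 x 44 mm on a black foot 90 x 90 x 10 mm, 55 mm high in all; origin under its centre, z up. Upright 12 mm blind bore at its centre, 32 mm deep (bottom 23 mm above the table), 3 mm chamfer at the mouth; the probe's collar stays clear of the top. Holder and sleeve may swap sides
- sleeve_mouth (a point): centre of the bore's mouth, on the sleeve's top face, 55 mm above the table
- fixture: fixed tilting fixture: dark base 130 x 150 x 10 mm (origin under its centre) with two grey cheeks 70 mm high at its +y and -y sides that carry the cradle on a cross shaft along the fixture's y, 55 mm above the table
- cover: aluminium cover 96 x 92 x 14 mm on a black cradle 104 x 104 x 10 mm. Origin: centre of the cradle, on its shaft; z: square to its face, upward. The face leans to the fixture's -x (roughly to the robot) by 0.15 to 0.45 rad; a hinge stiff to 4 N m holds it. Three bosses d 22, 3 mm high, with 12 mm marks: red at x, y = -28, 26, blue 28, 26, yellow 28, -26 mm
- red_mark (a point): centre of the red mark, on top of its boss, 22 mm above the cover's origin along its z; axes as those of the cover (z = outward normal of the face)
- mouse: black computer mouse, 78 x 62 x 34 mm, origin under its round end; leave alone
- screwdriver: blue screwdriver lying down, 170 mm; leave alone
- lens: black lens barrel, 40 mm diameter, 50 mm high, standing; origin at its foot; leave alone
- spindle0: turned steel spindle standing on its 32 mm flange, 44 mm high; origin at its foot; leave alone
- spindle1: a second such spindle; leave alone
- tray: small blue parts tray 120 x 90 x 40 mm with steel pins; leave alone
- breaker: white electrical breaker with a red switch, 60 x 36 x 76 mm; leave alone

How it is judged:
By the outcome, as a careful person would: the job done as asked, in the order asked, and still so for the second after the job is handed in, while the arm keeps its last pose, push and grip.
It also fails if it takes over 51 s, if anything falls off the work surface, if the arm or the gripper's body presses on something with over 40 N, if the wrist force passes 120 N, or if a joint passes its speed limit or range.

## Working session

There is one attempt and no reset: what is moved stays moved. The work goes in short steps, Python scripts to look and compute and a tool call to move; the robot and the scene stay as the last step left them, time stands still between calls to the robot, and variables do not carry over. Pictures are saved under pics/ and viewed, at most 10 in all, crops included, and the job is handed in when it is done.

Besides the shell and the picture viewer there is one more tool, called after ">>>" as name(argument=value, ...) on one line, values as JSON. move_arm: Moves the arm, as the interface text tells. Its arguments: {"type":"object","properties":{"plan":{"type":"array","items":{"type":"object","properties":{"x":{"type":"number"},"y":{"type":"number"},"z":{"type":"number"},"rx":{"type":"number"},"ry":{"type":"number"},"rz":{"type":"number"}}}},"grip":{"type":"number"},"squeeze":{"type":"number"}},"required":["plan"]}

```bash
mkdir -p pics; cat > h.py <<'E'
import numpy as np, cv2
from workcell import state, grab_frame, job_done, masks_of, landmark_of, pinch_z
def cam(f):
    R=cv2.Rodrigues(np.array(f["rvec"],float))[0]; return R,np.array(f["tvec"],float).ravel()
def back(f,px,z):
    R,t=cam(f); px=np.atleast_2d(px).astype(float); z=np.atleast_1d(z)
    c=np.c_[(px[:,0]-f["cx"])/f["fx"]*z,(px[:,1]-f["cy"])/f["fy"]*z,z]
    return (c-t)@R
def ray(f,px):
    R,t=cam(f); o=-R.T@t; d=R.T@np.array([(px[0]-f["cx"])/f["fx"],(px[1]-f["cy"])/f["fy"],1]); return o,d/np.linalg.norm(d)
def onz(f,px,z):
    o,d=ray(f,px); return o+d*(z-o[2])/d[2]
def proj(f,P):
    R,t=cam(f); c=np.atleast_2d(P)@R.T+t; return np.c_[f["fx"]*c[:,0]/c[:,2]+f["cx"],f["fy"]*c[:,1]/c[:,2]+f["cy"]]
def tri(o):
    A=0;b=0
    for p,d in o:
        M=np.eye(3)-np.outer(d,d);A=A+M;b=b+M@p
    return np.linalg.solve(A,b)
E
python3 - <<'E'
from h import *
np.set_printoptions(precision=1,suppress=True)
s=state();print(s,pinch_z if not callable(pinch_z) else pinch_z())
F={}
for n in("scene","side"):
    f=F[n]=grab_frame(n);cv2.imwrite(f"pics/{n}0.png",f["img"][:,:,::-1]); 
    print(n,f["fx"],ray(f,(320,240)))
    for l in["probe","probe_tip","holder","sleeve","sleeve_mouth","fixture","cover","red_mark"]:
        L=landmark_of(n,l)[:2]
        print(l,[(np.round(x["point"]),round(x["p"],2)) for x in L], [ (back(f,x["point"],f["z_map"][int(x["point"][1]),int(x["point"][0])])[0]) for x in L])
E
```

```text
{'time_s': 0.0, 'qpos': array([-74.3,  18.4,  89.7,  -0. ,  72. ,  -1.1]), 'qvel': array([ 0. ,  0. , -0. ,  0. ,  0.2,  0.1]), 'effort': array([  0. , -41.2, -23.2,   0.1,   0. ,  -0. ]), 'ee_pos': array([ 166.4, -549.9,  213.1]), 'ee_rot': array([-179.9,   -0. ,   16.8]), 'force': array([ 0.4, -0.4, -0.5]), 'torque': array([-0.,  0.,  0.]), 'gripper_force': 0.0, 'gripper_width': 91.22839332332308} 18.8
scene 469.2336503316414 (array([1376.3, -686.6,  754.2]), array([-0.7,  0.5, -0.5]))
probe [(array([237., 279.]), 0.76), (array([418., 204.]), 0.48)] [array([ 543.2, -282.3,   53.2]), array([512.3, 420.5,  -0.2])]
probe_tip [] []
holder [(array([234., 288.]), 0.56)] [array([ 538.9, -290.9,   26.5])]
sleeve [(array([382., 221.]), 0.66)] [array([538.1, 222.9,  19.6])]
sleeve_mouth [(array([383., 209.]), 0.66)] [array([522.9, 238.6,  51.3])]
fixture [(array([336., 250.]), 0.94)] [array([557.4,  20.7,  13. ])]
cover [(array([335., 231.]), 0.98)] [array([566.3,   8.9,  84.6])]
red_mark [(array([332., 223.]), 0.94)] [array([502.7,  53.2,  63.4])]
side 469.2652036223057 (array([-56.7, 656.1, 656.7]), array([ 0.6, -0.6, -0.5]))
probe [(array([396., 230.]), 0.81)] [array([ 489.2, -239. ,   41.7])]
probe_tip [(array([412., 209.]), 0.3)] [array([ 535.6, -390.2,   24.5])]
holder [(array([396., 236.]), 0.96)] [array([ 490.3, -245.9,   17.4])]
sleeve [(array([241., 334.]), 0.88)] [array([499.8, 263.9,  27.4])]
sleeve_mouth [(array([244., 313.]), 0.87)] [array([516.7, 238.3,  53.6])]
fixture [(array([306., 283.]), 0.57)] [array([497.6,  83. ,  48.4])]
cover [(array([303., 265.]), 0.76)] [array([523.2,  66.5,  73.4])]
red_mark [(array([314., 273.]), 0.83)] [array([493.3,  62.9,  66. ])]
```

View pics/scene0.png

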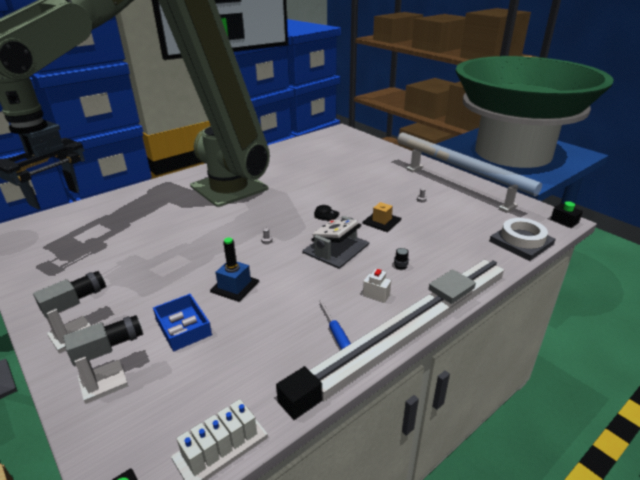

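View pics/side0.png

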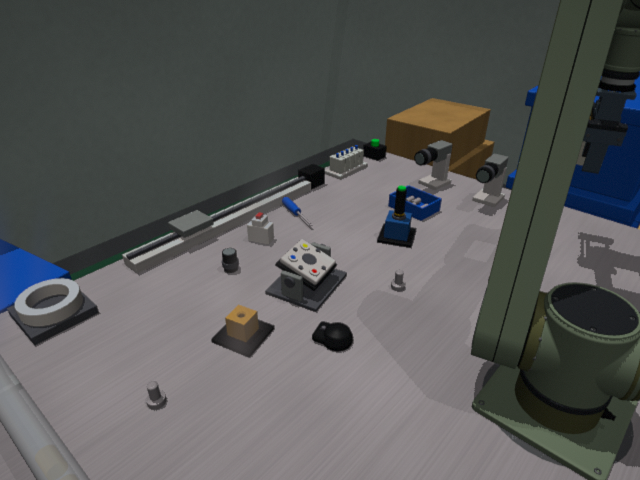

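The scene picture shows the holder with the upright probe near (234,285) with its green lamp at (230,240). The brass sleeve is at (382,215) and the cover at (335,230), and the side view agrees. Next I triangulate.

```bash
python3 - <<'E'
from h import *
np.set_printoptions(precision=1,suppress=True)
F={}
for n in("scene","side"): F[n]=grab_frame(n)
L={n:{l:landmark_of(n,l) for l in["probe","holder","sleeve","sleeve_mouth","fixture","cover","red_mark"]} for n in F}
for l,z in[("probe",15),("holder",0),("sleeve",0),("sleeve_mouth",55),("fixture",0),("cover",55),("red_mark",75)]:
    r=[ray(F[n],L[n][l][0]["point"]) for n in F if L[n][l]]
    print(l,tri(r) if len(r)>1 else "",[onz(F[n],L[n][l][0]["point"],z) for n in F if L[n][l]])
for n in F:
    im=F[n]["img"];h=cv2.cvtColor(im,cv2.COLOR_RGB2HSV)
    m=cv2.inRange(h,(45,120,80),(75,255,255));c=proj(F[n],[[510,-268,143]])[0];w=np.zeros_like(m);cv2.circle(w,tuple(int(v) for v in c),25,255,-1);v,u=np.nonzero(m&w);print(n,len(u),u.mean(),v.mean(),onz(F[n],(u.mean(),v.mean()),142.5))
    M=masks_of(n,"cover")
    if M:
        P=M[0]["pixels"]&(F[n]["z_map"]>0);v,u=np.nonzero(P);X=back(F[n],np.c_[u,v],F[n]["z_map"][v,u]);print("cover",len(X),X.min(0),X.max(0))
R=cv2.Rodrigues(np.array(state()["ee_rot"])*0)[0]
f=grab_frame("wrist");print("wrist cam",ray(f,(320,240)),f["fx"],state()["ee_pos"])
E
```

```text
probe [ 505.1 -263.    22. ] [array([ 495.9, -259.4,   15. ]), array([ 511.5, -272.1,   15. ])]
holder [ 511.2 -279.1   -1. ] [array([ 508. , -281.5,    0. ]), array([ 511.6, -272.8,    0. ])]
sleeve [514.1 249.8  -0.9] [array([512.7, 244.5,   0. ]), array([517. , 253.4,   0. ])]
sleeve_mouth [589.7 189.   95.3] [array([534.7, 228. ,  55. ]), array([649.4, 164.7,  55. ])]
fixture  [array([541.5,  39.3,   0. ])]
cover [547.9  38.1  54.2] [array([543.7,  32.8,  55. ]), array([551.3,  44.2,  55. ])]
red_mark [506.8  57.3  62. ] [array([522.6,  42.9,  75. ]), array([494.9,  71. ,  75. ])]
scene 42 227.83333333333334 240.4047619047619 [ 504.5 -273.   142.5]
cover 699 [412.1 -30.1  -1. ] [597.4 183.5  91.6]
side 31 401.38709677419354 187.61290322580646 [ 505.2 -272.6  142.5]
cover 1572 [476.8 -91.9   1.4] [675.7 102.6  93.4]
wrist cam (array([ 239.4, -528.1,  384.7]), array([-0.3, -0.1, -1. ])) 331.2307900064323 [ 166.5 -550.4  214. ]
```

>>> move_arm(plan=[{"x": 40.4, "y": -16.7}, {"x": 40.4, "y": -16.7}, {"x": 40.4, "y": -16.7}, {"x": 40.4, "y": -16.7}, {"x": 40.4, "y": -16.7}, {"x": 40.4, "y": -16.7}, {"x": 40.4, "y": -16.7}, {"x": 40.4, "y": -16.7}, {"x": 40.4, "y": -16.7}, {"x": 40.4, "y": -16.7}], grip=1, squeeze=60)

```text
schema error: expected keys x, y, z, rx, ry, rz
```

>>> move_arm(plan=[{"rz": -0.14}, {"rz": -0.14}, {"rz": -0.14}, {"rz": -0.14}, {"rz": -0.14}, {"rz": -0.14}, {"rz": -0.14}, {"rz": -0.14}, {"rz": -0.15}, {}])

```text
schema error: expected keys x, y, z, rx, ry, rz
```

```bash
python3 - <<'E'
from h import *
np.set_printoptions(precision=2,suppress=True)
f=grab_frame("wrist");s=state();print(s["ee_pos"],s["ee_rot"],s["qpos"],s["time_s"],ray(f,(320,240)))
cv2.imwrite("pics/w1.png",f["img"][:,:,::-1])
h=cv2.cvtColor(f["img"],cv2.COLOR_RGB2HSV);m=cv2.inRange(h,(45,120,80),(75,255,255))
n,_,st,ce=cv2.connectedComponentsWithStats(m)
for i in range(1,n):
    if st[i][4]>50:print(st[i],ce[i],onz(f,ce[i],145))
for l,z in[("probe",15),("holder",0)]:print(l,[(x["point"],x["p"],onz(f,x["point"],z)) for x in landmark_of("wrist",l)])
E
```

```text
[ 166.53 -550.39  214.01] [179.99   0.    16.83] [-74.31  18.31  89.64  -0.    72.04  -1.15] 1.9 (array([ 239.39, -528.1 ,  384.72]), array([-0.27, -0.07, -0.96]))
probe []
holder []
```

View pics/w1.png

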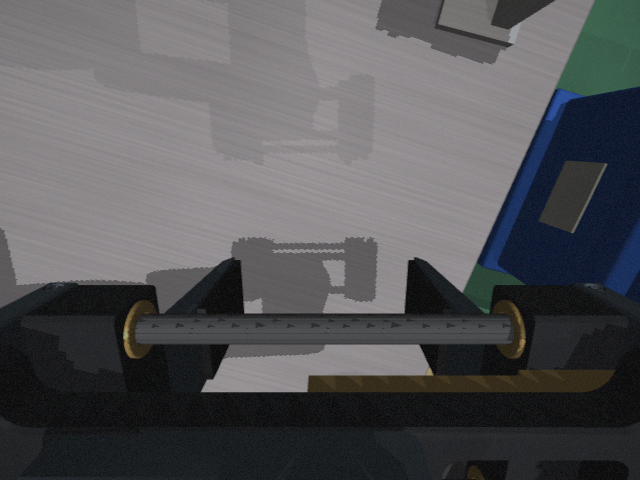

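The wrist view shows the fingers at (240–410, 260+), so the camera looks ahead along tool +x. I'll hover short of the holder and send all the keys this time.

>>> move_arm(plan=[{"x": 37.3, "y": -6.5, "z": 0, "rx": 0, "ry": 0, "rz": 0}, {"x": 37.3, "y": -6.5, "z": 0, "rx": 0, "ry": 0, "rz": 0}, {"x": 37.3, "y": -6.5, "z": 0, "rx": 0, "ry": 0, "rz": 0}, {"x": 37.3, "y": -6.5, "z": 0, "rx": 0, "ry": 0, "rz": 0}, {"x": 37.3, "y": -6.5, "z": 0, "rx": 0, "ry": 0, "rz": 0}, {"x": 37.3, "y": -6.5, "z": 0, "rx": 0, "ry": 0, "rz": 0}, {"x": 37.3, "y": -6.5, "z": 0, "rx": 0, "ry": 0, "rz": 0}, {"x": 37.3, "y": -6.5, "z": 0, "rx": 0, "ry": 0, "rz": 0}, {"x": 37.3, "y": -6.5, "z": 0, "rx": 0, "ry": 0, "rz": 0}, {"x": 37.3, "y": -6.5, "z": 0, "rx": 0, "ry": 0, "rz": 0}], grip=1, squeeze=60)

```text
time_s: 3.0
ee_pos: [506.0, -379.3, 214.0]
ee_rot: [180.0, 0.0, 16.8]
force: [0.1, -1.0, -0.4]
gripper_width: 91.1
gripper_force: 0.0
```

>>> move_arm(plan=[{"x": 0, "y": 0, "z": 0, "rx": 0, "ry": 0, "rz": -0.14}, {"x": 0, "y": 0, "z": 0, "rx": 0, "ry": 0, "rz": -0.14}, {"x": 0, "y": 0, "z": 0, "rx": 0, "ry": 0, "rz": -0.14}, {"x": 0, "y": 0, "z": 0, "rx": 0, "ry": 0, "rz": -0.14}, {"x": 0, "y": 0, "z": 0, "rx": 0, "ry": 0, "rz": -0.14}, {"x": 0, "y": 0, "z": 0, "rx": 0, "ry": 0, "rz": -0.14}, {"x": 0, "y": 0, "z": 0, "rx": 0, "ry": 0, "rz": -0.14}, {"x": 0, "y": 0, "z": 0, "rx": 0, "ry": 0, "rz": -0.14}, {"x": 0, "y": 0, "z": 0, "rx": 0, "ry": 0, "rz": -0.15}, {"x": 0, "y": 0, "z": 0, "rx": 0, "ry": 0, "rz": 0}])

```text
time_s: 4.0
ee_pos: [504.7, -380.1, 213.9]
ee_rot: [-180.0, 0.0, 89.6]
force: [-0.2, 0.9, 0.2]
gripper_width: 91.4
gripper_force: 0.0
```

```bash
python3 - <<'E'
from h import *
np.set_printoptions(precision=2,suppress=True)
f=grab_frame("wrist");s=state();print(s["ee_pos"],s["ee_rot"],s["qpos"],s["time_s"],ray(f,(320,240)))
cv2.imwrite("pics/w2.png",f["img"][:,:,::-1])
h=cv2.cvtColor(f["img"],cv2.COLOR_RGB2HSV);m=cv2.inRange(h,(45,120,80),(75,255,255))
n,_,st,ce=cv2.connectedComponentsWithStats(m)
for i in range(1,n):
    if st[i][4]>50:print(st[i],ce[i],onz(f,ce[i],145))
for l,z in[("probe",15),("holder",0)]:print(l,[(x["point"],x["p"],onz(f,x["point"],z)) for x in landmark_of("wrist",l)])
E
```

```text
[ 504.74 -380.13  213.92] [180.     0.    89.43] [-38.03  23.49  81.68  -0.    74.82 -37.45] 4.05 (array([ 504.62, -303.3 ,  384.65]), array([-0.01, -0.28, -0.96]))
[306  79  30  32 755] [320.75  94.5 ] [ 502.54 -271.53  145.  ]
probe [([324.7, 115.6], 0.83, array([ 505.38, -274.85,   15.  ]))]
holder [([320.0, 113.5], 0.76, array([ 500.3 , -271.51,    0.  ]))]
```

View pics/w2.png

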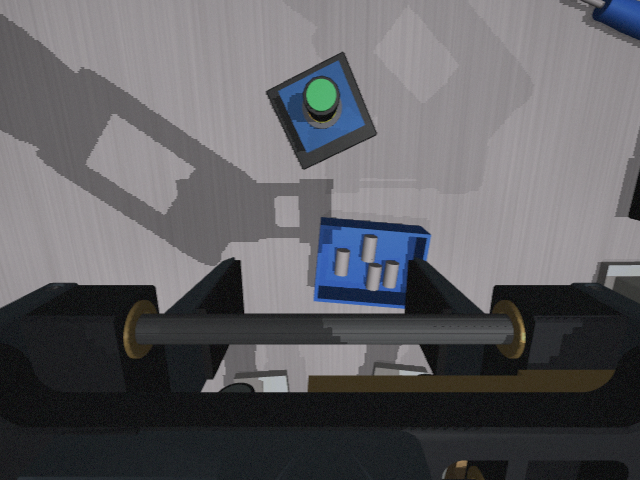

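The wrist view shows the lamp at (321,95) with the holder around it. This puts the probe at about (503.5,−272), consistent with the other cameras. Approaching.

>>> move_arm(plan=[{"x": 36, "y": -0.5, "z": 0, "rx": 0, "ry": 0, "rz": 0}, {"x": 36, "y": -0.5, "z": 0, "rx": 0, "ry": 0, "rz": 0}, {"x": 36, "y": -1, "z": 0, "rx": 0, "ry": 0, "rz": 0}, {"x": 0, "y": 0, "z": 26, "rx": 0, "ry": 0, "rz": 0}, {"x": 0, "y": 0, "z": 30, "rx": 0, "ry": 0, "rz": 0}, {"x": 0, "y": 0, "z": 30, "rx": 0, "ry": 0, "rz": 0}, {"x": 0, "y": 0, "z": 25, "rx": 0, "ry": 0, "rz": 0}, {"x": 0, "y": 0, "z": 15, "rx": 0, "ry": 0, "rz": 0}, {"x": 0, "y": 0, "z": 0, "rx": 0, "ry": 0, "rz": 0}, {"x": 0, "y": 0, "z": 0, "rx": 0, "ry": 0, "rz": 0}])

```text
time_s: 5.15
ee_pos: [503.8, -272.3, 88.3]
ee_rot: [180.0, 0.0, 89.5]
force: [0.4, -1.0, 0.6]
gripper_width: 91.3
gripper_force: 0.0
```

>>> move_arm(plan=[{"x": 0, "y": 0, "z": 0, "rx": 0, "ry": 0, "rz": 0}, {"x": 0, "y": 0, "z": 0, "rx": 0, "ry": 0, "rz": 0}, {"x": 0, "y": 0, "z": 0, "rx": 0, "ry": 0, "rz": 0}, {"x": 0, "y": 0, "z": 0, "rx": 0, "ry": 0, "rz": 0}, {"x": 0, "y": 0, "z": 0, "rx": 0, "ry": 0, "rz": 0}, {"x": 0, "y": 0, "z": 0, "rx": 0, "ry": 0, "rz": 0}, {"x": 0, "y": 0, "z": 0, "rx": 0, "ry": 0, "rz": 0}, {"x": 0, "y": 0, "z": 0, "rx": 0, "ry": 0, "rz": 0}], grip=0, squeeze=60)

```text
time_s: 5.95
ee_pos: [503.5, -272.1, 87.9]
ee_rot: [-180.0, 0.0, 89.6]
force: [0.3, -0.3, -0.4]
gripper_width: 30.0
gripper_force: 0.0
```

>>> move_arm(plan=[{"x": 0, "y": 0, "z": 0, "rx": 0, "ry": 0, "rz": 0}, {"x": 0, "y": 0, "z": 0, "rx": 0, "ry": 0, "rz": 0}, {"x": 0, "y": 0, "z": 0, "rx": 0, "ry": 0, "rz": 0}, {"x": 0, "y": 0, "z": 0, "rx": 0, "ry": 0, "rz": 0}])

```text
time_s: 6.35
ee_pos: [503.4, -272.2, 87.9]
ee_rot: [-180.0, 0.0, 89.6]
force: [0.0, -0.6, -0.8]
gripper_width: 25.4
gripper_force: 60.0
```

>>> move_arm(plan=[{"x": 0, "y": 0, "z": -8, "rx": 0, "ry": 0, "rz": 0}, {"x": 0, "y": 0, "z": -15, "rx": 0, "ry": 0, "rz": 0}, {"x": 0, "y": 0, "z": -20, "rx": 0, "ry": 0, "rz": 0}, {"x": 0, "y": 0, "z": -25, "rx": 0, "ry": 0, "rz": 0}, {"x": 0, "y": 0, "z": -25, "rx": 0, "ry": 0, "rz": 0}, {"x": 0, "y": 0, "z": -25, "rx": 0, "ry": 0, "rz": 0}, {"x": 0, "y": 0, "z": -25, "rx": 0, "ry": 0, "rz": 0}, {"x": 20, "y": 0, "z": -10, "rx": 0, "ry": 0, "rz": 0}, {"x": 35, "y": 2, "z": 0, "rx": 0, "ry": 0, "rz": 0}, {"x": 35, "y": 2, "z": 0, "rx": 0, "ry": 0, "rz": 0}])

```text
time_s: 7.35
ee_pos: [508.0, -181.5, 241.7]
ee_rot: [179.9, 0.0, 89.5]
force: [0.3, 1.0, -1.6]
gripper_width: 25.1
gripper_force: 60.0
```

>>> move_arm(plan=[{"x": 40, "y": 2, "z": 0, "rx": 0, "ry": 0, "rz": 0}, {"x": 35, "y": 2, "z": 0, "rx": 0, "ry": 0, "rz": 0}, {"x": 15, "y": 2, "z": 0, "rx": 0, "ry": 0, "rz": 0}, {"x": 0, "y": 0, "z": 0, "rx": 0, "ry": 0, "rz": 0}, {"x": 0, "y": 0, "z": 0, "rx": 0, "ry": 0, "rz": 0}])

```text
time_s: 7.85
ee_pos: [514.8, -92.8, 241.1]
ee_rot: [180.0, 0.1, 89.6]
force: [-0.8, 0.3, -2.2]
gripper_width: 25.6
gripper_force: 60.0
```

```bash
python3 - <<'E'
from h import *
import pickle
np.set_printoptions(precision=2,suppress=True)
f=grab_frame("wrist");s=state();print(s["ee_pos"],s["ee_rot"],s["force"],s["time_s"])
cv2.imwrite("pics/w3.png",f["img"][:,:,::-1])
sc=grab_frame("scene");sd=grab_frame("side")
pickle.dump((f,sc,sd,s),open("look1.pkl","wb"))
for l,z in[("red_mark",70),("cover",55),("fixture",0),("probe_tip",155)]:print(l,[(x["point"],x["p"],onz(f,x["point"],z)) for x in landmark_of("wrist",l)])
h=cv2.cvtColor(f["img"],cv2.COLOR_RGB2HSV)
for nm,lo,hi in[("red",(0,150,80),(8,255,255)),("red2",(172,150,80),(180,255,255)),("blue",(105,150,60),(130,255,255)),("yel",(22,150,100),(35,255,255))]:
    n,_,st,ce=cv2.connectedComponentsWithStats(cv2.inRange(h,lo,hi))
    for i in range(1,n):
        if st[i][4]>60:
            u,v=ce[i].astype(int);print(nm,st[i],ce[i],f["z_map"][v,u],back(f,ce[i],f["z_map"][v,u])[0])
E
```

```text
[514.75 -93.19 241.  ] [-180.      0.06   89.57] [ 0.45  0.59 -2.53] 7.9
red_mark [([305.9, 65.1], 0.72, array([497.99,  54.67,  70.  ]))]
cover [([344.4, 82.5], 0.77, array([534.99,  41.98,  55.  ]))]
fixture [([342.2, 89.7], 0.94, array([535.69,  43.32,   0.  ]))]
probe_tip [([217.0, 208.5], 0.3, array([430.14, -64.56, 155.  ]))]
red [300  57  11  14 116] [305.14  63.57] 311.5152 [497.17  56.52  67.36]
red [565 135  16  23 255] [572.69 145.62] 323.9272 [757.72 -19.19  75.49]
blue [356  36  13  15 141] [361.97  42.83] 291.08505 [548.35  69.04  84.94]
blue [526 264  63  30 817] [553.06 278.56] 416.85745 [ 801.9  -180.98   24.79]
blue [295 352  52  23 532] [316.33 367.62] 411.53445 [ 503.54 -283.71   60.1 ]
```

View pics/w3.png

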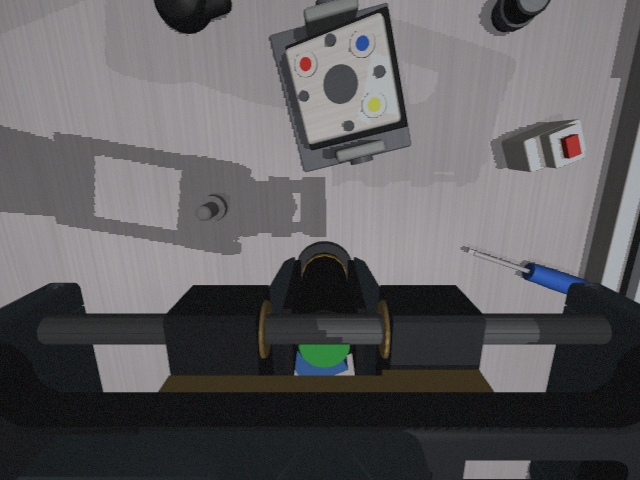

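The cover is clearly visible: red at (305,64), blue at (362,43), yellow at (374,104), and the probe's collar at (325,255). Next I fit the face plane and the probe's position in the grip.

```bash
python3 - <<'E'
from h import *
import pickle
np.set_printoptions(precision=3,suppress=True)
f,sc,sd,s=pickle.load(open("look1.pkl","rb"))
h=cv2.cvtColor(f["img"],cv2.COLOR_RGB2HSV)
def blob(c,lo,hi):
    m=cv2.inRange(h,lo,hi);w=np.zeros_like(m);cv2.circle(w,c,14,255,-1);v,u=np.nonzero(m&w)
    return back(f,np.c_[u,v],f["z_map"][v,u]).mean(0)
r,b,y=blob((305,64),(0,120,80),(10,255,255)),blob((362,43),(100,120,60),(130,255,255)),blob((374,104),(20,100,80),(38,255,255))
print("r,b,y",r,b,y,np.linalg.norm(b-r),np.linalg.norm(y-b),np.linalg.norm(y-r))
# face plane from depth
v,u=np.mgrid[0:130:1,260:420:1];v=v.ravel();u=u.ravel();z=f["z_map"][v,u];X=back(f,np.c_[u,v],z)
yb=(y+r)/2; n=np.cross(b-r,y-b);n/=np.linalg.norm(n);n*=np.sign(n[2]);print("n marks",n)
ok=(np.linalg.norm(X-yb,axis=1)<48)&(abs((X-r)@n+3)<2.0)&(z>0)
for _ in range(3):
    c=X[ok].mean(0);m=np.linalg.svd(X[ok]-c)[2][2];m*=np.sign(m[2]);d=(X-c)@m;ok=(np.linalg.norm(X-yb,axis=1)<48)&(abs(d)<1.2)&(z>0)
print("n face",m,ok.sum(),d[ok].std(),"red h",(r-c)@m,(b-c)@m,(y-c)@m,"centre",(r+y)/2-22*m)
ex=(b-r);ex/=np.linalg.norm(ex);print("ex",ex,"tilt",np.arctan2(np.hypot(*m[:2]),m[2]),"dir",np.degrees(np.arctan2(m[1],m[0])),"fix yaw",np.degrees(np.arctan2(*(b-y)[[0,1]]*[-1,1])))
for row in(240,242,244):
  for zz in(213,219): print(row,zz,onz(f,(325,row),zz)-s["ee_pos"])
zm=f["z_map"]
for row in range(236,275,3):
    print(row,[ (back(f,(c,row),zm[row,c])[0]-s["ee_pos"]).round(1) if zm[row,c] else None for c in(325,)])
col=[ (c,next((rr for rr in range(225,290) if 0<zm[rr,c]<200),None)) for c in range(295,356,6)];print(col)
for nme,g in(("scene",sc),("side",sd)):
    print(nme,proj(g,[s["ee_pos"]+[0,0,-73]]),proj(g,[s["ee_pos"]+[0,0,-28]]),proj(g,[s["ee_pos"]+[0,0,57]]))
    cv2.imwrite(f"pics/{nme}1.png",g["img"][:,:,::-1])
imgs=[]
for g in(sc,sd):
    u,v=proj(g,[s["ee_pos"]+[0,0,-40]])[0].astype(int);imgs.append(cv2.resize(g["img"][v-45:v+45,u-45:u+45,::-1],(400,400),interpolation=cv2.INTER_NEAREST))
cv2.imwrite("pics/pr.png",np.hstack(imgs))
E
```

```text
r,b,y [497.053  56.696  66.582] [548.21   68.784  85.566] [560.355  18.363  85.765] 55.889172150734915 51.86378973827921 76.44991744604525
n marks [-0.331 -0.076  0.941]
n face [-0.329 -0.078  0.941] 5599 0.5899553328066226 red h 3.198548161224484 3.3162463003189853 3.4234922485858874 centre [535.934  39.236  55.466]
ex [0.915 0.216 0.34 ] tilt 0.3444722419312291 dir -166.71743782479487 fix yaw 13.542717870913076
240 213 [  0.122  19.327 -27.998]
240 219 [  0.114  21.081 -21.998]
242 213 [  0.116  18.022 -27.998]
242 219 [  0.108  19.816 -21.998]
244 213 [  0.11   16.713 -27.998]
244 219 [  0.102  18.546 -21.998]
236 [array([   0.4,  -37.7, -241.2])]
239 [array([   0.4,  -41.6, -240.8])]
242 [array([  0.1,  19. , -24.6])]
245 [array([  0.1,  17.8, -22.4])]
248 [array([  0.1,  16. , -21.8])]
251 [array([  0.1,  14.7, -20.1])]
254 [array([  0.1,  14.2, -15.9])]
257 [array([  0.1,  14.3, -10.2])]
260 [array([ 0. , 13.9, -6.3])]
263 [array([ 0. , 13.7, -1.8])]
266 [array([ 0. , 14.1,  3.8])]
269 [array([ 0. , 14. ,  8.1])]
272 [array([-0. , 13.9, 12. ])]
[(295, 260), (301, 279), (307, 261), (313, 256), (319, 254), (325, 254), (331, 255), (337, 258), (343, 265), (349, 260), (355, 257)]
scene [[291.04  208.787]] [[290.211 192.996]] [[288.546 161.267]]
side [[354.066 201.906]] [[354.923 183.659]] [[356.658 146.748]]
```

View pics/pr.png

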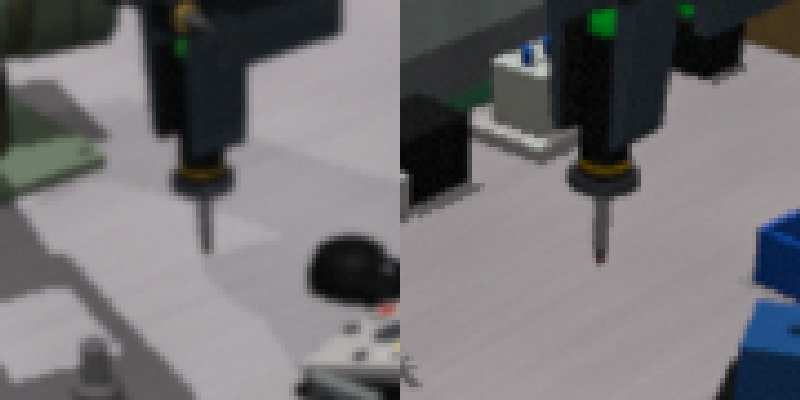

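The probe hangs vertical in the grip, offset about +1 mm along tool x, with the tip 73 mm below the TCP. The cover fit agrees with its sizes: normal (−0.329,−0.078,0.941), red–blue 55.9 mm, red boss 3.2 mm high. Now on to the sleeve.

>>> move_arm(plan=[{"x": 25, "y": 0, "z": 0, "rx": 0, "ry": 0, "rz": 0}, {"x": 40, "y": 0, "z": 0, "rx": 0, "ry": 0, "rz": 0}, {"x": 40, "y": 0, "z": 0, "rx": 0, "ry": 0, "rz": 0}, {"x": 40, "y": 0, "z": 0, "rx": 0, "ry": 0, "rz": 0}, {"x": 40, "y": 0, "z": 0, "rx": 0, "ry": 0, "rz": 0}, {"x": 40, "y": 0, "z": 0, "rx": 0, "ry": 0, "rz": 0}, {"x": 25, "y": 0, "z": 0, "rx": 0, "ry": 0, "rz": 0}, {"x": 0, "y": 0, "z": 0, "rx": 0, "ry": 0, "rz": 0}, {"x": 0, "y": 0, "z": 0, "rx": 0, "ry": 0, "rz": 0}])

```text
time_s: 9.1
ee_pos: [516.4, 157.7, 240.7]
ee_rot: [-180.0, 0.1, 89.7]
force: [0.2, 0.0, -1.6]
gripper_width: 24.8
gripper_force: 60.0
```

```bash
python3 - <<'E'
from h import *
import pickle
np.set_printoptions(precision=2,suppress=True)
f=grab_frame("wrist");s=state();print(s["ee_pos"],s["ee_rot"],s["force"],s["time_s"])
cv2.imwrite("pics/w4.png",f["img"][:,:,::-1])
for l,z in[("sleeve",0),("sleeve_mouth",55)]:print(l,[(x["point"],x["p"],onz(f,x["point"],z)) for x in landmark_of("wrist",l)])
pickle.dump((f,s),open("look2.pkl","wb"))
zm=f["z_map"];v,u=np.mgrid[0:240,200:440];v=v.ravel();u=u.ravel();X=back(f,np.c_[u,v],zm[v,u])
top=(abs(X[:,2]-55)<4)&(zm[v,u]>0);m=np.zeros((480,640),np.uint8);m[v[top],u[top]]=1
print(top.sum(),X[top].min(0),X[top].max(0),np.median(X[top],0))
c,_=cv2.findContours(m,cv2.RETR_EXTERNAL,2);c=max(c,key=cv2.contourArea);(cc,wh,a)=cv2.minAreaRect(c);print("rect",cc,wh,a,onz(f,cc,55))
# bore: pixels inside the top's hull that are deeper than the face
hull=np.zeros_like(m);cv2.fillConvexPoly(hull,cv2.convexHull(c),1);hull=cv2.erode(hull,np.ones((7,7)))
hole=(hull>0)&(m==0);vv,uu=np.nonzero(hole);print("hole",len(uu),uu.min(),uu.max(),vv.min(),vv.max(),(uu.mean(),vv.mean()),onz(f,(uu.mean(),vv.mean()),55),onz(f,((uu.min()+uu.max())/2,(vv.min()+vv.max())/2),55))
u0,v0=np.array(cc,int);cv2.imwrite("pics/sl.png",cv2.resize(f["img"][v0-50:v0+50,u0-60:u0+60,::-1],None,fx=5,fy=5,interpolation=cv2.INTER_NEAREST));print(u0-60,v0-50)
for row in range(245,275,4): print(row,(back(f,(325,row),zm[row,325])[0]-s["ee_pos"]).round(1))
E
```

```text
[516.47 157.11 240.78] [-179.98    0.05   89.59] [-0.52 -0.69 -1.43] 9.15
sleeve [([323.9, 135.2], 0.56, array([515.96, 244.09,   0.  ])), ([476.1, 235.7], 0.55, array([711.48, 119.34,   0.  ]))]
sleeve_mouth [([323.4, 130.6], 0.83, array([515.52, 247.34,  55.  ]))]
1810 [488.7  218.    51.01] [542.04 270.77  57.43] [515.17 245.05  54.93]
rect (323.3701477050781, 133.0363311767578) (44.95115661621094, 43.60301208496094) 74.35775756835938 [515.47 244.96  55.  ]
hole 111 313 328 114 146 (np.float64(322.9549549549549), np.float64(133.66666666666666)) [515.04 244.34  55.  ] [512.55 247.94  55.  ]
263 83
245 [  0.   18.  -22.3]
249 [  0.   15.8 -21.4]
253 [  0.   14.  -18.9]
257 [ -0.   14.3 -11. ]
261 [-0.  13.9 -5.1]
265 [-0.  13.8  1. ]
269 [-0.1 14.   7.5]
273 [-0.1 13.7 12.3]
```

View pics/sl.png

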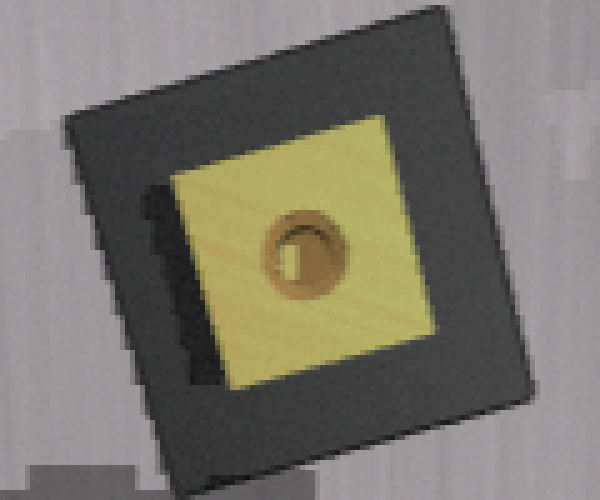

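The crop shows the bore's chamfer circle at about (306,255), i.e. image pixel (323.8,133.6), in the centre of the brass face. I'll go closer for a second look before inserting.

>>> move_arm(plan=[{"x": 24, "y": -0.3, "z": 40, "rx": 0, "ry": 0, "rz": 0}, {"x": 24, "y": -0.3, "z": 40, "rx": 0, "ry": 0, "rz": 0}, {"x": 0, "y": 0, "z": 10, "rx": 0, "ry": 0, "rz": 0}, {"x": 0, "y": 0, "z": 0, "rx": 0, "ry": 0, "rz": 0}, {"x": 0, "y": 0, "z": 0, "rx": 0, "ry": 0, "rz": 0}])

```text
time_s: 9.75
ee_pos: [517.3, 205.0, 152.2]
ee_rot: [179.9, -0.0, 89.5]
force: [0.8, 0.7, -1.3]
gripper_width: 25.3
gripper_force: 60.0
```

```bash
python3 - <<'E'
from h import *
import pickle
np.set_printoptions(precision=2,suppress=True)
f=grab_frame("wrist");s=state();print(s["ee_pos"],s["ee_rot"],s["force"],s["time_s"])
for l,z in[("sleeve_mouth",55)]:print(l,[(x["point"],x["p"],onz(f,x["point"],z)) for x in landmark_of("wrist",l)])
sc=grab_frame("scene");sd=grab_frame("side");pickle.dump((f,s,sc,sd),open("look3.pkl","wb"))
c=proj(f,[[515.8,244.6,55]])[0];print(c);u0,v0=c.astype(int)
cv2.imwrite("pics/sl2.png",cv2.resize(f["img"][v0-60:v0+60,u0-60:u0+60,::-1],None,fx=5,fy=5,interpolation=cv2.INTER_NEAREST));print(u0-60,v0-60)
E
```

```text
[517.61 205.13 152.76] [179.81  -0.05  89.53] [-0.13  0.37 -2.07] 9.8
sleeve_mouth [([320.2, 194.7], 0.75, array([514.03, 242.1 ,  55.  ]))]
[322.36 191.61]
262 131
```

View pics/sl2.png

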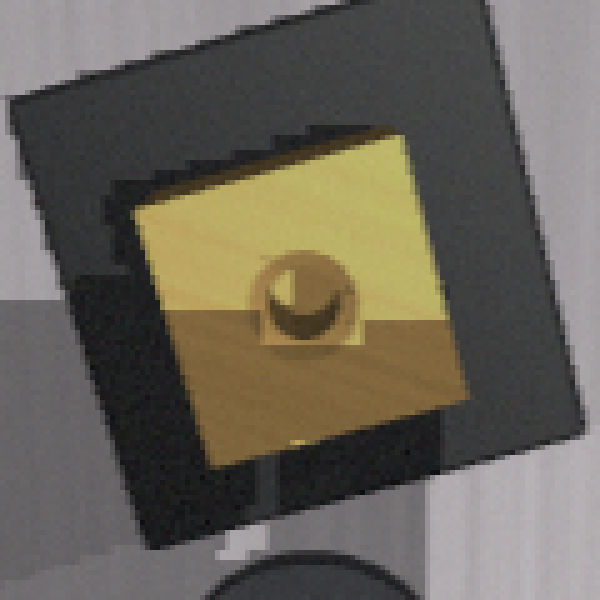

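The close look puts the bore at pixel (322.2,191.2), matching the first estimate to within 0.5 mm. Moving over it.

>>> move_arm(plan=[{"x": 20, "y": -1, "z": 0, "rx": 0, "ry": 0, "rz": 0}, {"x": 19, "y": -1, "z": 0, "rx": 0, "ry": 0, "rz": 0}, {"x": 0, "y": 0, "z": 0, "rx": 0, "ry": 0, "rz": 0}, {"x": 0, "y": 0, "z": 0, "rx": 0, "ry": 0, "rz": 0}, {"x": 0, "y": 0, "z": 0, "rx": 0, "ry": 0, "rz": 0}])

```text
time_s: 10.45
ee_pos: [514.6, 244.1, 151.3]
ee_rot: [180.0, 0.0, 89.6]
force: [0.8, -0.3, -2.4]
gripper_width: 25.4
gripper_force: 60.0
```

>>> move_arm(plan=[{"x": 0, "y": 0, "z": 10, "rx": 0, "ry": 0, "rz": 0}, {"x": 0, "y": 0, "z": 0, "rx": 0, "ry": 0, "rz": 0}, {"x": 0, "y": 0, "z": 0, "rx": 0, "ry": 0, "rz": 0}])

```text
time_s: 10.75
ee_pos: [514.2, 244.3, 140.3]
ee_rot: [-179.9, 0.0, 89.6]
force: [-0.4, -0.1, -2.0]
gripper_width: 24.8
gripper_force: 60.0
```

```bash
python3 - <<'E'
from h import *
import pickle
np.set_printoptions(precision=2,suppress=True)
cmd={"look1":[514.7,-92.2,240.98],"look2":[516.47,157.8,240.98],"look3":[516.2,205.8,150.98]}
for k,px in(("look1",None),("look2",(323.8,133.7)),("look3",(322.2,191.2))):
    d=pickle.load(open(k+".pkl","rb"));f=d[0];s=d[3] if k=="look1" else d[1]
    R,t=cam(f);o=-R.T@t
    print(k,"cam-ee",o-s["ee_pos"],"cam-cmd",o-cmd[k],np.degrees(cv2.Rodrigues(R)[0].ravel()), onz(f,px,55) if px else "")
f=grab_frame("wrist");s=state();R,t=cam(f);print("now",s["ee_pos"],-R.T@t-s["ee_pos"],-R.T@t,s["time_s"],s["ee_rot"])
g=[grab_frame(n) for n in("scene","side")];pickle.dump((f,g,s),open("look4.pkl","wb"))
for x in g:print(proj(x,[[515.7,244.6,55],[515.7,244.6,67]]))
im=[]
for x in g:
    u,v=proj(x,[[515.7,244.6,60]])[0].astype(int);im.append(cv2.resize(x["img"][v-22:v+22,u-22:u+22,::-1],(396,396),interpolation=cv2.INTER_NEAREST));print(u-22,v-22)
cv2.imwrite("pics/tip.png",np.hstack(im))
E
```

```text
look1 cam-ee [ -0.14  77.44 170.74] cam-cmd [ -0.09  76.46 170.76] [-164.13    0.44    0.09] 
look2 cam-ee [ -0.16  77.58 170.62] cam-cmd [ -0.17  76.89 170.42] [-164.14    0.4     0.12] [515.91 244.3   55.  ]
look3 cam-ee [ -0.71  76.65 170.19] cam-cmd [  0.7   75.98 171.97] [-164.2     0.6    -0.06] [515.67 244.93  55.  ]
now [514.42 244.48 140.62] [ -0.12  76.75 170.37] [514.3  321.23 310.99] 10.8 [-179.97    0.02   89.58]
[[382.48 206.22]
 [382.72 202.76]]
[[241.76 313.96]
 [241.21 309.18]]
360 182
219 289
```

View pics/tip.png

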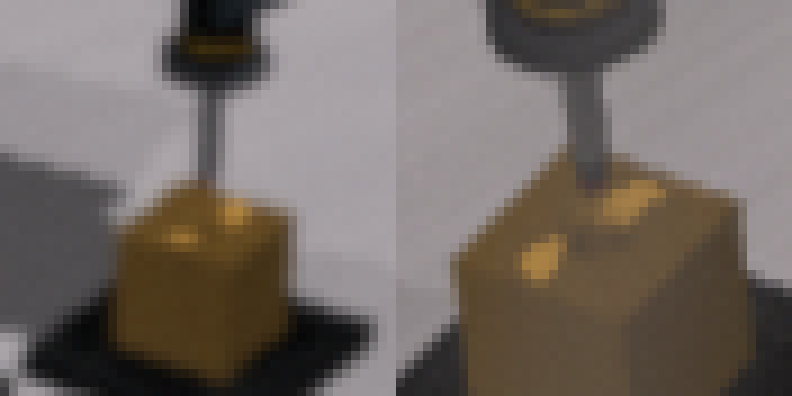

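In both views the stem stands over the bore to within a pixel. I'll make a fine correction, then lower it in stages while watching the force.

>>> move_arm(plan=[{"x": -0.6, "y": 1.2, "z": 0, "rx": 0, "ry": 0, "rz": 0}, {"x": 0, "y": 0, "z": 4, "rx": 0, "ry": 0, "rz": 0}, {"x": 0, "y": 0, "z": 4, "rx": 0, "ry": 0, "rz": 0}, {"x": 0, "y": 0, "z": 4, "rx": 0, "ry": 0, "rz": 0}, {"x": 0, "y": 0, "z": 4, "rx": 0, "ry": 0, "rz": 0}, {"x": 0, "y": 0, "z": 0, "rx": 0, "ry": 0, "rz": 0}, {"x": 0, "y": 0, "z": 0, "rx": 0, "ry": 0, "rz": 0}])

```text
time_s: 11.6
ee_pos: [515.7, 244.2, 124.8]
ee_rot: [-180.0, 0.0, 89.6]
force: [0.1, -0.4, -1.5]
gripper_width: 24.9
gripper_force: 60.0
```

>>> move_arm(plan=[{"x": 0, "y": 0, "z": 4, "rx": 0, "ry": 0, "rz": 0}, {"x": 0, "y": 0, "z": 4, "rx": 0, "ry": 0, "rz": 0}, {"x": 0, "y": 0, "z": 4, "rx": 0, "ry": 0, "rz": 0}, {"x": 0, "y": 0, "z": 4, "rx": 0, "ry": 0, "rz": 0}, {"x": 0, "y": 0, "z": 4, "rx": 0, "ry": 0, "rz": 0}, {"x": 0, "y": 0, "z": 4, "rx": 0, "ry": 0, "rz": 0}, {"x": 0, "y": 0, "z": 0, "rx": 0, "ry": 0, "rz": 0}, {"x": 0, "y": 0, "z": 0, "rx": 0, "ry": 0, "rz": 0}, {"x": 0, "y": 0, "z": 0, "rx": 0, "ry": 0, "rz": 0}])

```text
time_s: 12.5
ee_pos: [515.9, 244.3, 101.1]
ee_rot: [180.0, -0.0, 89.6]
force: [-0.6, 0.3, -1.4]
gripper_width: 25.5
gripper_force: 60.0
```

```bash
cat > st.py <<'E'
from h import *
import sys
a=[]
for i in range(int(sys.argv[1])):
    grab_frame("side");a.append(state())
m=lambda k:np.mean([x[k] for x in a],0).round(2)
print(m("ee_pos"),m("force"),np.round([x["force"][2] for x in a],1),a[-1]["ee_rot"].round(2),a[-1]["time_s"])
E
python3 st.py 6
```

```text
[515.79 244.24 101.11] [-0.28  0.04 -2.04] [-2.  -2.  -2.8 -1.8 -2.2 -1.4] [179.99  -0.    89.6 ] 12.8
```

>>> move_arm(plan=[{"x": 0, "y": 0, "z": 2, "rx": 0, "ry": 0, "rz": 0}, {"x": 0, "y": 0, "z": 2, "rx": 0, "ry": 0, "rz": 0}, {"x": 0, "y": 0, "z": 2, "rx": 0, "ry": 0, "rz": 0}, {"x": 0, "y": 0, "z": 1, "rx": 0, "ry": 0, "rz": 0}, {"x": 0, "y": 0, "z": 0, "rx": 0, "ry": 0, "rz": 0}, {"x": 0, "y": 0, "z": 0, "rx": 0, "ry": 0, "rz": 0}])

```text
time_s: 13.4
ee_pos: [515.7, 244.2, 94.0]
ee_rot: [180.0, 0.0, 89.6]
force: [0.3, -0.2, -1.2]
gripper_width: 25.1
gripper_force: 60.0
```

```bash
python3 st.py 10
```

```text
[515.69 244.18  94.01] [-0.4  -0.22  0.  ] [-0.4 -0.5  0.2  0.7  0.2 -0.4 -0.  -0.2 -0.5  1. ] [180.    0.   89.6] 13.9
```

>>> move_arm(plan=[{"x": 0, "y": 0, "z": 1.0, "rx": 0, "ry": 0, "rz": 0}, {"x": 0, "y": 0, "z": 0.8, "rx": 0, "ry": 0, "rz": 0}, {"x": 0, "y": 0, "z": 0, "rx": 0, "ry": 0, "rz": 0}, {"x": 0, "y": 0, "z": 0, "rx": 0, "ry": 0, "rz": 0}, {"x": 0, "y": 0, "z": 0, "rx": 0, "ry": 0, "rz": 0}, {"x": 0, "y": 0, "z": 0, "rx": 0, "ry": 0, "rz": 0}, {"x": 0, "y": 0, "z": 0, "rx": 0, "ry": 0, "rz": 0}, {"x": 0, "y": 0, "z": 0, "rx": 0, "ry": 0, "rz": 0}, {"x": 0, "y": 0, "z": 0, "rx": 0, "ry": 0, "rz": 0}])

```text
time_s: 14.8
ee_pos: [515.7, 244.2, 92.2]
ee_rot: [180.0, 0.0, 89.6]
force: [0.2, 0.2, 1.3]
gripper_width: 24.9
gripper_force: 60.0
```

```bash
python3 st.py 12
```

```text
[515.7  244.19  92.13] [-0.47 -0.01  0.44] [ 0.3 -0.4  0.3  0.1  0.5  0.7  0.8  0.2  0.5  1.8  0.1  0.4] [180.    0.   89.6] 15.4
```

Sleeve setting done: force +2.5 N and geometry 3.85 mm, about half-way, held for over a second. Drawing out straight up.

>>> move_arm(plan=[{"x": 0, "y": 0, "z": -6, "rx": 0, "ry": 0, "rz": 0}, {"x": 0, "y": 0, "z": -14, "rx": 0, "ry": 0, "rz": 0}, {"x": 0, "y": 0, "z": -20, "rx": 0, "ry": 0, "rz": 0}, {"x": 0, "y": 0, "z": -30, "rx": 0, "ry": 0, "rz": 0}, {"x": 0, "y": 0, "z": -40, "rx": 0, "ry": 0, "rz": 0}, {"x": 0, "y": 0, "z": -40, "rx": 0, "ry": 0, "rz": 0}, {"x": -40, "y": 0, "z": 0, "rx": 0, "ry": 0, "rz": 0}, {"x": -40, "y": 0, "z": 0, "rx": 0, "ry": 0, "rz": 0}, {"x": -40, "y": 0, "z": 0, "rx": 0, "ry": 0, "rz": 0}, {"x": -40, "y": 0, "z": 0, "rx": 0, "ry": 0, "rz": 0}])

```text
time_s: 16.4
ee_pos: [514.2, 82.8, 242.3]
ee_rot: [180.0, 0.0, 89.6]
force: [-0.0, -0.2, -1.8]
gripper_width: 25.2
gripper_force: 60.0
```

>>> move_arm(plan=[{"x": -40, "y": 0, "z": 0, "rx": 0, "ry": 0, "rz": 0}, {"x": -20, "y": 0, "z": 0, "rx": -0.067, "ry": 0.0164, "rz": 0}, {"x": 0, "y": 0, "z": 0, "rx": -0.067, "ry": 0.0164, "rz": 0}, {"x": 0, "y": 0, "z": 0, "rx": -0.067, "ry": 0.0164, "rz": 0}, {"x": 0, "y": 0, "z": 0, "rx": -0.067, "ry": 0.0164, "rz": 0}, {"x": 0, "y": 0, "z": 0, "rx": -0.067, "ry": 0.0164, "rz": 0}, {"x": 0, "y": 0, "z": 0, "rx": 0, "ry": 0, "rz": 0}, {"x": 0, "y": 0, "z": 0, "rx": 0, "ry": 0, "rz": 0}, {"x": 0, "y": 0, "z": 0, "rx": 0, "ry": 0, "rz": 0}])

```text
time_s: 17.3
ee_pos: [514.9, 24.3, 242.5]
ee_rot: [160.8, -4.6, 90.4]
force: [0.0, 0.1, -2.2]
gripper_width: 25.1
gripper_force: 60.0
```

```bash
cat >> h.py <<'E'
from scipy.spatial.transform import Rotation as Ro
def rel(s,tgt,off):
    "tool-frame shift bringing tool point off to world tgt"
    R=Ro.from_euler("xyz",s["ee_rot"],degrees=True).as_matrix()
    return R.T@(np.array(tgt)-s["ee_pos"])-off, R
E
python3 - <<'E'
from h import *
np.set_printoptions(precision=3,suppress=True)
s=state();print(s["ee_pos"],s["ee_rot"],s["time_s"],s["qpos"])
d,R=rel(s,[497.05,56.7,66.4],[1,0,73]);n=np.array([-.33,-.077,.941]);print(d,R,R.T@n)
E
```

```text
[514.891  24.269 242.492] [160.769  -4.591  90.394] 17.3 [ -1.892   2.342 108.693   6.641  50.044  -4.927]
[ 17.355 -75.309  89.39 ] [[-0.007  0.944  0.329]
 [ 0.997 -0.02   0.078]
 [ 0.08   0.328 -0.941]] [ 0.001 -0.001 -1.   ]
```

>>> move_arm(plan=[{"x": -13, "y": -25, "z": 0, "rx": 0, "ry": 0, "rz": 0}, {"x": -13, "y": -25, "z": 0, "rx": 0, "ry": 0, "rz": 0}, {"x": -12, "y": -25, "z": 10, "rx": 0, "ry": 0, "rz": 0}, {"x": 0, "y": 0, "z": 20, "rx": 0, "ry": 0, "rz": 0}, {"x": 0, "y": 0, "z": 19, "rx": 0, "ry": 0, "rz": 0}, {"x": 0, "y": 0, "z": 0, "rx": 0, "ry": 0, "rz": 0}, {"x": 0, "y": 0, "z": 0, "rx": 0, "ry": 0, "rz": 0}, {"x": 0, "y": 0, "z": 0, "rx": 0, "ry": 0, "rz": 0}])

```text
time_s: 18.1
ee_pos: [460.6, -8.3, 169.4]
ee_rot: [160.7, -4.6, 90.4]
force: [-0.2, 0.3, -1.6]
gripper_width: 25.6
gripper_force: 60.0
```

```bash
python3 - <<'E'
from h import *
import pickle
np.set_printoptions(precision=3,suppress=True)
f=grab_frame("wrist");s=state();print(s["ee_pos"],s["ee_rot"],s["force"],s["time_s"]);pickle.dump((f,s),open("look5.pkl","wb"))
R=Ro.from_euler("xyz",s["ee_rot"],degrees=True).as_matrix();p=s["ee_pos"]
zm=f["z_map"];h=cv2.cvtColor(f["img"],cv2.COLOR_RGB2HSV);e=proj(f,[[497.05,56.7,66.4]])[0];print("exp px",e)
m=cv2.inRange(h,(0,120,60),(10,255,255))|cv2.inRange(h,(170,120,60),(180,255,255));w=np.zeros_like(m);cv2.circle(w,tuple(e.astype(int).tolist()),30,255,-1);m&=w
v,u=np.nonzero(m);X=back(f,np.c_[u,v],zm[v,u]);r=X.mean(0);print("red",len(u),u.mean(),v.mean(),np.ptp(u),np.ptp(v),r,"tool",R.T@(r-p))
v,u=np.mgrid[0:240,150:500];v=v.ravel();u=u.ravel();z=zm[v,u];X=back(f,np.c_[u,v],z);n=np.array([-.33,-.077,.941])
ok=(z>0)&(np.linalg.norm(X-r,axis=1)<70)&(abs((X-r)@n+3)<2)
for _ in range(4):
    c=X[ok].mean(0);q=np.linalg.svd(X[ok]-c,full_matrices=False)[2][2];q*=np.sign(q[2]);d=(X-c)@q;ok=(z>0)&(np.linalg.norm(X-r,axis=1)<70)&(abs(d)<1)
print("n",q,ok.sum(),d[ok].std(),"red h",(r-c)@q,"n tool",R.T@q)
for row in(255,259,263,267,271):print(row,(R.T@(back(f,(325,row),zm[row,325])[0]-p)).round(1))
print([(x["point"],x["p"]) for x in landmark_of("wrist","red_mark")])
cv2.imwrite("pics/w5.png",f["img"][:,:,::-1])
E
```

```text
[460.5    -8.321 169.408] [160.662  -4.591  90.41 ] [ 0.191 -0.373 -1.716] 18.15
exp px [323.832 169.162]
red 147 323.9591836734694 168.93197278911563 12 14 [497.09   56.879  66.621] tool [ 56.502  -0.684 113.851]
n [-0.331 -0.077  0.941] 6207 0.5141089648346472 red h 3.519162446365758 n tool [ 0.001  0.    -1.   ]
255 [14.6  0.1 12. ]
259 [13.5  0.   7.9]
263 [13.4  0.   1.8]
267 [13.5  0.  -4.8]
271 [ 13.5   0.  -10.6]
[([320.7, 172.8], 0.66)]
```

View pics/w5.png

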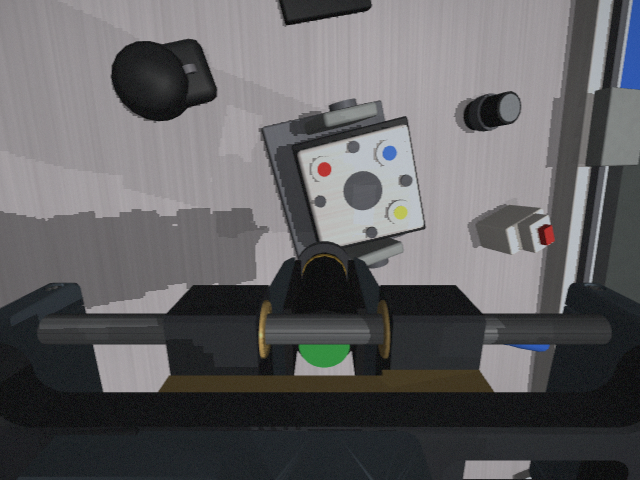

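Red is at (324,169), within 0.2 mm of the first estimate, and the tool is square to the face (n in tool frame = 0.001, 0, −1). Moving over the mark and down to about 4 mm above it.

>>> move_arm(plan=[{"x": 20, "y": -0.7, "z": 0, "rx": 0, "ry": 0, "rz": 0}, {"x": 20, "y": 0, "z": 0, "rx": 0, "ry": 0, "rz": 0}, {"x": 15.7, "y": 0, "z": 5, "rx": 0, "ry": 0, "rz": 0}, {"x": 0, "y": 0, "z": 12, "rx": 0, "ry": 0, "rz": 0}, {"x": 0, "y": 0, "z": 12, "rx": 0, "ry": 0, "rz": 0}, {"x": 0, "y": 0, "z": 8, "rx": 0, "ry": 0, "rz": 0}, {"x": 0, "y": 0, "z": 0, "rx": 0, "ry": 0, "rz": 0}, {"x": 0, "y": 0, "z": 0, "rx": 0, "ry": 0, "rz": 0}, {"x": 0, "y": 0, "z": 0, "rx": 0, "ry": 0, "rz": 0}])

```text
time_s: 19.1
ee_pos: [471.2, 49.9, 138.4]
ee_rot: [160.7, -4.6, 90.4]
force: [0.8, 0.3, -2.0]
gripper_width: 25.3
gripper_force: 60.0
```

```bash
cat > st2.py <<'E'
from h import *
import sys
np.set_printoptions(precision=3,suppress=True)
a=[]
for i in range(int(sys.argv[1])):
    x=grab_frame(["side","scene"][i%2]);a.append(state())
P=np.mean([x["ee_pos"] for x in a],0);E=np.mean([x["ee_rot"] for x in a],0);F=np.mean([x["force"] for x in a],0)
R=Ro.from_euler("xyz",E,degrees=True).as_matrix();r=np.array([497.07,56.8,66.5]);n=np.array([-.33,-.077,.941])
print(P,E,"F",F,"Fn",np.round([x["force"]@n for x in a],1),F@n,"\nmark rel. to probe axis/tip",R.T@(r-P)-[.8,0,73],"n tool",R.T@n,a[-1]["time_s"])
E
python3 st2.py 12
```

```text
[470.922  50.023 138.01 ] [160.735  -4.607  90.376] F [ 0.085  0.155 -1.755] Fn [-1.8 -2.4 -1.9 -1.3 -1.7 -1.3 -1.5 -1.  -1.8 -1.1 -2.  -2.5] -1.6913665153233575 
mark rel. to probe axis/tip [0.041 1.033 3.431] n tool [ 0.001 -0.001 -1.   ] 19.7
```

>>> move_arm(plan=[{"x": 0, "y": 1.0, "z": 0, "rx": 0, "ry": 0, "rz": 0}, {"x": 0, "y": 0, "z": 0, "rx": 0, "ry": 0, "rz": 0}, {"x": 0, "y": 0, "z": 0, "rx": 0, "ry": 0, "rz": 0}, {"x": 0, "y": 0, "z": 1.5, "rx": 0, "ry": 0, "rz": 0}, {"x": 0, "y": 0, "z": 1.5, "rx": 0, "ry": 0, "rz": 0}, {"x": 0, "y": 0, "z": 1.5, "rx": 0, "ry": 0, "rz": 0}, {"x": 0, "y": 0, "z": 1.0, "rx": 0, "ry": 0, "rz": 0}, {"x": 0, "y": 0, "z": 0, "rx": 0, "ry": 0, "rz": 0}, {"x": 0, "y": 0, "z": 0, "rx": 0, "ry": 0, "rz": 0}, {"x": 0, "y": 0, "z": 0, "rx": 0, "ry": 0, "rz": 0}])

```text
time_s: 20.7
ee_pos: [473.5, 50.5, 133.0]
ee_rot: [160.8, -4.6, 90.4]
force: [-1.4, -0.2, -1.0]
gripper_width: 25.6
gripper_force: 60.0
```

```bash
python3 st2.py 24
```

```text
[473.566  50.485 132.914] [160.764  -4.605  90.381] F [-0.909  0.019 -0.343] Fn [-0.9  0.3 -0.5  0.3  0.9  0.   0.3  0.2 -0.5  0.3 -0.1 -0.1 -0.1 -0.2
 -0.5 -0.5  0.1  0.3  0.1  0.6  0.4 -0.1 -0.8  0.1] -0.02413270379766924 
mark rel. to probe axis/tip [ 0.006  0.258 -2.273] n tool [ 0.001 -0.001 -1.   ] 21.9
```

>>> move_arm(plan=[{"x": 0, "y": 0, "z": 1.0, "rx": 0, "ry": 0, "rz": 0}, {"x": 0, "y": 0, "z": 1.0, "rx": 0, "ry": 0, "rz": 0}, {"x": 0, "y": 0, "z": 0, "rx": 0, "ry": 0, "rz": 0}, {"x": 0, "y": 0, "z": 0, "rx": 0, "ry": 0, "rz": 0}, {"x": 0, "y": 0, "z": 0, "rx": 0, "ry": 0, "rz": 0}, {"x": 0, "y": 0, "z": 0, "rx": 0, "ry": 0, "rz": 0}])

```text
time_s: 22.5
ee_pos: [474.2, 50.6, 131.0]
ee_rot: [160.8, -4.6, 90.4]
force: [-0.9, 0.2, 0.2]
gripper_width: 24.9
gripper_force: 60.0
```

```bash
python3 st2.py 30
```

```text
[474.246  50.645 131.035] [160.762  -4.606  90.381] F [-1.254 -0.262  0.143] Fn [ 0.9  0.9 -0.4  0.   1.2  0.4  0.6  1.1 -0.5  0.4  0.1  0.6  0.6  0.6
  0.8  0.1  1.2  0.2  0.7 -0.8  1.2  0.9  0.6  1.  -0.6  0.6  1.7  1.6
  0.6  0.7] 0.5690736499985385 
mark rel. to probe axis/tip [ 0.002  0.233 -4.276] n tool [ 0.001 -0.001 -1.   ] 24.0
```

>>> move_arm(plan=[{"x": 0, "y": 0, "z": 0.3, "rx": 0, "ry": 0, "rz": 0}, {"x": 0, "y": 0, "z": 0, "rx": 0, "ry": 0, "rz": 0}, {"x": 0, "y": 0, "z": 0, "rx": 0, "ry": 0, "rz": 0}, {"x": 0, "y": 0, "z": 0, "rx": 0, "ry": 0, "rz": 0}, {"x": 0, "y": 0, "z": 0, "rx": 0, "ry": 0, "rz": 0}, {"x": 0, "y": 0, "z": 0, "rx": 0, "ry": 0, "rz": 0}])

```text
time_s: 24.6
ee_pos: [474.4, 50.7, 130.8]
ee_rot: [160.8, -4.6, 90.4]
force: [-1.5, 0.1, 0.5]
gripper_width: 25.0
gripper_force: 60.0
```

```bash
python3 st2.py 20; python3 -c "
from workcell import job_done
print(job_done())"
```

```text
[474.345  50.669 130.747] [160.762  -4.605  90.382] F [-1.175 -0.148  0.297] Fn [ 1.2 -0.5  1.   0.7  0.6  1.   0.2  1.2  1.   0.3  0.1  1.5  0.8  0.5
  0.9  0.6  1.1  0.5  0.3  0.6] 0.6783127824255459 
mark rel. to probe axis/tip [ 0.002  0.235 -4.583] n tool [ 0.001 -0.001 -1.   ] 25.6
the job is handed in; nothing more can be done
None
```

The job is handed in at about 25.6 s: the probe was set in the sleeve (plunger about 3.8 mm in, held over a second) and ended held steady on the red mark, square to the face, within about 0.3 mm by measurement, plunger in about 3.4 mm by force or 4.6 mm by position; no verdict was shown.

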